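# Snap the retaining clip onto the clamp stand's pivot shaft

## Task

Pick up the fork tool and use its two prongs to push the split clip down the sloping plate of the clamp stand until it snaps fully home in the groove of the pivot shaft; do not touch the clip with the gripper. Then lay the fork tool back on the table top, well clear of the stand, and let go; leave the spray can, the steel coupon and the magnet where they are.

Things in the scene. Friction and masses are not known exactly. Their poses are not given: they have to be found in the camera images.
- pivot: Fixed sloping steel plate with a pivot shaft standing square out of it, on a clamp stand. Origin: on the shaft's axis at the plate's top surface, 100 mm above the table. z: along the shaft, out of the plate, 27 degrees from vertical; x: up the slope; y: across. Neck (the groove) 18 mm in diameter from the plate to z = 9 mm, then a head 26 mm in diameter up to z = 23 mm.
- plate_end (a point): Middle of the plate's upper edge, on its surface, 80 mm uphill of the shaft; farther uphill there is only open space. The plate also reaches 45 mm downhill of the shaft and is 76 mm wide. Two guide ribs, 6 mm high, run along it, 45 mm apart inside, either side of the clip's lane. Below the plate a grey swing arm reaches to y = +113 mm. Axes as pivot.
- groove (a point): Point on the shaft's axis where the clip's centre lies when it is fully home, 3.5 mm above the plate. Axes as pivot.
- clip_center (a point): Split clip, a flat C of bright metal, 7 mm thick, 36 mm wide, lying on the plate uphill of the shaft, mouth downhill. Point: middle of its round opening, half-way up its thickness. x: from mouth to back (uphill); z: out of the plate. Its sprung jaws touch the neck 15 mm short of home, need a push of about 6 to 12 N along the slope and snap shut 6 mm short of home; then about +-2 mm of play.
- clip_back (a point): Middle of the clip's flat back, where the prongs press: 34 mm wide, 20 mm uphill of clip_center, half-way up the 7 mm thickness. In its middle a tab 10 mm wide sticks out 7 mm farther uphill; the prongs go either side of the tab. Axes as clip_center.
- fork_grip (a point): Fork tool, lying flat on the table: middle of its black rubber handle, 13 mm above the flat underside. x: along the tool to the prongs; z: up. Handle 22 mm wide, 26 mm high, from x = -55 to +35 mm, then a steel shank 14 mm wide, 10 mm high, and the fork. Underside flat all along. About 0.16 kg.
- fork_tip (a point): Middle between the ends of the fork tool's two prongs, 112 mm ahead (x) of fork_grip and 4 mm above the underside. The fork is 34 mm wide and 8 mm thick; each prong is 8 mm wide and 18 mm long, the gap between them 18 mm. Axes as fork_grip.
- spray_can: Bystander: upright spray can, 60 mm in diameter, 160 mm high. Origin: centre of its underside.
- coupon: Bystander: flat rusty-brown steel coupon (test plate) 110 x 60 x 10 mm. Origin: centre of its underside.
- magnet: Bystander: red holding magnet block 60 x 45 x 22 mm. Origin: centre of its underside.
There are look-alikes about, which are no part of the job. Of the things that look like the part that bears fork_grip, the smallest one is meant.

How it is judged (in metres and radians):
On the way, in this order (a step that is already met when the one before it is completed fails the run):
1. the fork tool has been lifted off the table (height (world z) of fork_grip above 0.06 m), for 0.2 s.
2. the fork tool presses on the clip (contact force between fork and clip above 1 N), for 0.02 s.
3. the clip has snapped into the groove, within 4.5 mm of the groove's centre and 7 degrees square to the shaft (distance between clip_center and groove below 0.0045 m and angle between the z axis of clip_center and the z axis of pivot, either way round below 0.12 rad), for 0.2 s.
At the end, for the whole second after the job is handed in: The clip is snapped into the groove (its centre within 4.5 mm of the groove's centre, square to the shaft within 7 degrees); the fork tool lies still on the table top, released, its grip point less than 25 mm above the table and more than 150 mm from the shaft (all of step 3 and height (world z) of fork_grip below 0.025 m and horizontal distance between fork_grip and groove above 0.15 m and linear speed of fork below 0.02 m/s); the robot touches nothing.
It fails at once if the gripper touches the clip (more than 0.5 N) (contact force between any of the fingers, the arm and clip above 0.5 N).
It fails at once if a bystander is moved more than 25 mm or the can is tipped (distance of any of spray_can, coupon, magnet from where it was at the start of the episode above 0.025 m or angle between spray_can's own z axis and vertical above 0.3 rad).
It also fails if it takes over 53 s, if anything falls off the work surface, if the arm or the gripper's body presses on something with over 40 N, if the wrist force passes 120 N, or if a joint passes its speed limit or range.

## Robot

A 6-joint arm with a two-finger parallel gripper is mounted at the origin on the work surface. World frame = base frame: x ahead of the robot, y to its left, z up, the work surface at z = 0. Lengths are in m, angles in degrees, forces in N, time in s.
With the tool pointing down it reaches from about 0.275 to 0.85 m from the base axis. Payload 5.2 kg.
Tool frame: the origin (TCP) lies at the very end of the fingers, on their centre line; the grasp point (between the pads) lies 19 mm behind it; x points along the fingers, y is the direction in which the jaws open and shut, and the axes are right-handed (so a half turn about x gives the same grasp; the last joint's range is limited). The gripper opens to 85 mm and grips with 20 to 120 N. Pads are 22 mm wide; open, the fingers measure 114 mm over their backs; the gripper's body (76 mm by 85 mm) begins 54 mm behind the grasp point. The pads swing forward as they close: fully open they stand 13 mm farther back than shut.
Start: joints at [53.869, 14.817, 87.949, -0, 77.235, -11.62], TCP at [0.228, 0.5, 0.203] pointing down, gripper open.
Joint ranges: [-179.93, 179.93], [-52.35, 119.4], [10.71, 147.94], [-69.91, 249.91], [12.55, 155.21], [-178.61, 178.61]. Speed limits (degrees/s): [147.25, 147.25, 180, 180, 180, 180].

## Interface

Orientations are given as a 3x3 rotation matrix whose columns are the frame's x, y, z axes.
In Python, from workcell import robot, eyes gives the robot as it stands.
- The arm moves only by the tool step_arm, never from a script. Its argument "motion" is a list of rows, each an object of numbers: "dx", "dy", "dz": the shift along the tool's x, y, z each as a share of 100 mm, from -1 to 1; "twist": the turn about the tool's x as a share of 180 degrees, from -1 to 1; "claw": the opening, from -1 (shut) to 1 (fully open), so that 0 is half open. A call has 1 to 20 rows; each row is the pose to reach, as a shift and turn from the pose commanded when the call began, along the tool's axes at that moment, turning the shorter way round; what a row does not reach only later rows make up. A row lasts 1/12 s, in which the tool goes at most 41.7 mm and 7.16 degrees, less where a joint would pass 70% of its speed; a pose out of reach is approached as far as the arm can. A call with a number of a shift or a turn outside -1 to 1 is refused whole. A call with a gripper value outside its range is refused whole. The fingers move at their own pace and stop on an object; "squeeze" is the grip in N (left out, the last holds). Time passes only in rows, so rows that repeat a pose let the fingers close. It gives the time, the measured TCP pose, the force and the opening at its end, in the units of the state.
- robot.state(): the state, without advancing time (a new reading comes with each control period).
- eyes.capture(name): name is "scene" or "top" or "wrist"; returns a dict with "pixels" (384x512x3 uint8, red, green, blue), "z_map" (384x512 float32, m along the optical axis (not along the pixel's ray), 0 where there is no reading), "fx", "fy", "cx", "cy" (pixels), "R" (3x3) and "t" (3): a world point X has camera coordinates R X + t. Camera axes: x right, y down, z forward; pixel columns grow to the right and rows downward; lengths in m; the calibration is good to about 2 mm. The wrist camera is an equidistant fisheye: a pixel r from the principal point sees the ray r / f radians off the axis. A picture is of the moment at which its call begins.
- robot.job_done(): hands the job in, once; it reports no verdict.
The state is a dict: "time": time; "qpos": joint angles; "joint_vel": joint speeds; "tau": joint torques, N m; "tool_pos": TCP position; "eef_rot": TCP orientation; "ft_force": force on the tool from outside, world axes, zero at the start; "wrist_torque": the same for the moment, N m; "opening": opening from 0.0 (shut) to 1.0 (fully open).
Only numpy, scipy, OpenCV 4.12 (cv2) and the standard library are available. Lean on these libraries where they do the work, as an engineer would, in place of code of your own. Each camera call takes 0.05 s, during which the arm holds its last target. There are 200 camera calls.

## Working session

There is one attempt and no reset: what is moved stays moved. The work goes in short steps, Python scripts to look and compute and a tool call to move; the robot and the scene stay as the last step left them, time stands still between calls to the robot, and variables do not carry over. Pictures are saved under pics/ and viewed, about 8 in all and at most 12, crops included, and the job is handed in when it is done.

Besides the shell and the picture viewer there is one more tool, called in YAML: its name, and indented under it one key for each argument. step_arm: Moves the arm, as the interface text tells. Shift numbers are shares of 100 mm and turn numbers shares of 180 degrees, none past 1 either way. Its arguments: {"type":"object","properties":{"motion":{"type":"array","items":{"type":"object","properties":{"dx":{"type":"number"},"dy":{"type":"number"},"dz":{"type":"number"},"twist":{"type":"number"},"claw":{"type":"number"}}}},"squeeze":{"type":"number"}},"required":["motion"]}

```bash
mkdir -p pics; ls; cat > h.py <<'E'
import numpy as np, cv2
from workcell import robot, eyes
def cap(n):
    c=eyes.capture(n); np.savez(f'{n}.npz',**{k:np.array(v) for k,v in c.items()}); return {k:np.array(v) for k,v in c.items()}
def pts(c):
    h,w=c['z_map'].shape; u,v=np.meshgrid(np.arange(w),np.arange(h)); z=c['z_map']
    P=np.stack([(u-c['cx'])/c['fx']*z,(v-c['cy'])/c['fy']*z,z],-1)
    return (P-c['t'])@c['R']
E
python3 - <<'E'
from h import *
for n in('top','scene'):
    c=cap(n); print(n,c['fx'],c['cx'],c['cy'],c['R'].round(3).tolist(),c['t'].round(3))
    cv2.imwrite(f'pics/{n}0.png',cv2.resize(c['pixels'][...,::-1],(800,600),interpolation=cv2.INTER_CUBIC))
s=robot.state();print(s)
E
```

```text
pics
top 469.56650832662046 250.3426728136076 190.14193056696934 [[0.027, -0.999, -0.018], [-0.987, -0.023, -0.162], [0.161, 0.022, -0.987]] [0.048 0.551 1.201]
scene 408.8083411024473 249.05320086715417 193.6872175475999 [[-0.893, 0.45, 0.001], [0.327, 0.651, -0.685], [-0.309, -0.611, -0.729]] [ 0.455 -0.138  1.293]
{'time': 0.1, 'qpos': array([ 5.38699960e+01,  1.48543138e+01,  8.80040930e+01,  1.25479690e-03,
        7.72350083e+01, -1.16183685e+01]), 'joint_vel': array([ 0.11964802, -0.10264754, -0.12785705, -0.05541304, -0.16078185,
        0.02099632]), 'tau': array([ 1.90301136e-03, -4.46968782e+01, -2.91248131e+01, -3.71043034e-04,
        6.21370738e-03, -1.89420268e-05]), 'tool_pos': array([0.22783486, 0.50002784, 0.2022701 ]), 'eef_rot': array([[-9.78567351e-04,  4.14881667e-01,  9.09874851e-01],
       [-1.30425055e-03,  9.09873983e-01, -4.14882674e-01],
       [-9.99998671e-01, -1.59269541e-03, -3.49263333e-04]]), 'ft_force': array([ 0.37341459,  0.04886984, -0.30979737]), 'wrist_torque': array([0.02058459, 0.04746044, 0.01866549]), 'opening': 1.0000016749954603}
```

View pics/top0.png

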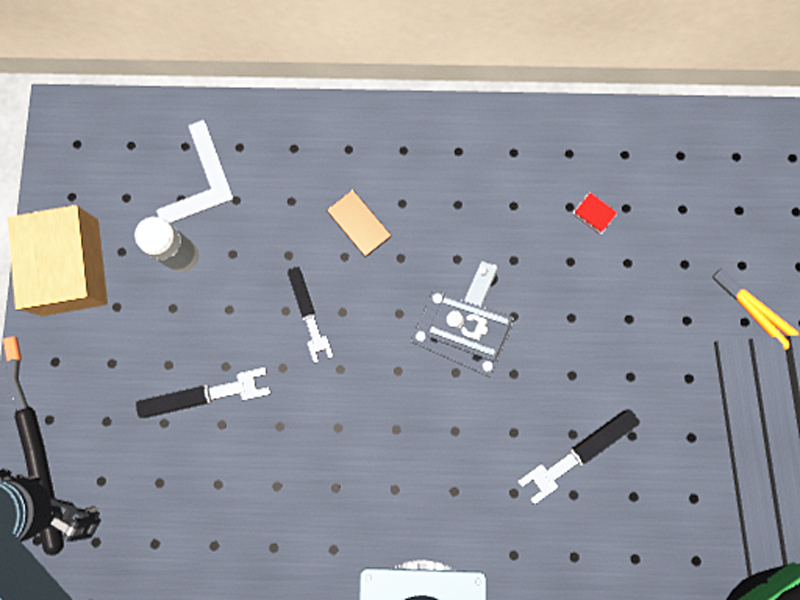

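View pics/scene0.png

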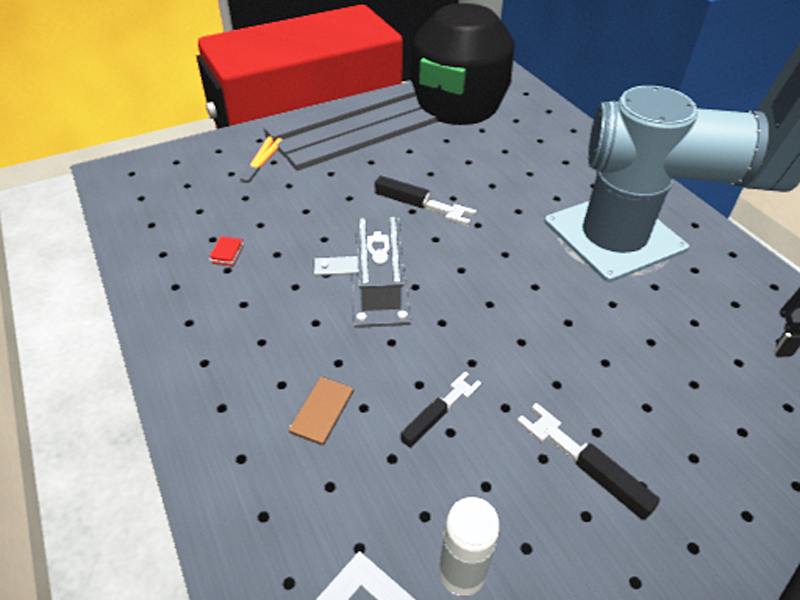

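The top view shows three forks. The smallest has its handle at about (301,293) and its prongs at about (318,350). The stand is at (462,330), with the shaft at (455,318) and the clip to its right, at about (473,326). The plate falls to the image left (+y).

The tool can't be tilted, so the fork has to be turned in the grip. I'll press the rear of its handle on the lower part of the plate.

```bash
python3 - <<'E'
from h import *
c=dict(np.load('top.npz')); P=pts(c); im=c['pixels'].astype(int)
print('table z', np.median(P[200:300,100:400,2]))
g=im.sum(2)
# forks: dark handles & bright steel
def comp(mask,lo,lab):
    n,l,s,ce=cv2.connectedComponentsWithStats(mask.astype(np.uint8))
    for i in range(1,n):
        if s[i,4]>lo:
            Q=P[l==i]; (x,y),(w,h),a=cv2.minAreaRect((Q[:,:2]*1000).astype(np.float32))
            print(lab,s[i,:5],'rect mm',round(x),round(y),round(w),round(h),round(a,1),'med',np.median(Q,0).round(4))
roi=np.zeros(g.shape,bool); roi[150:330,80:420]=1
comp((g<150)&roi,100,'dark'); comp((im.min(2)>205)&roi,60,'bright')
# stand plate: high points
st=roi&(P[...,2]>0.06)&(np.abs(P[...,0]-np.median(P[205,290:300,0]))<.15); n,l,s,ce=cv2.connectedComponentsWithStats(st.astype(np.uint8)); 
for i in range(1,n):
    if s[i,4]>80: print('high',s[i],ce[i],P[l==i].min(0).round(3),P[l==i].max(0).round(3))
crop=c['pixels'][150:260,240:360,::-1]; a=cv2.resize(crop,None,fx=5,fy=5,interpolation=cv2.INTER_CUBIC)
cv2.imwrite('pics/top_crop.png',a)
E
```

```text
table z 0.00034949395611966205
bright [ 86 150  25  13 244] rect mm 518 274 585 45 59.2 med [0.6108 0.4352 0.1591]
bright [298 168  20  29 280] rect mm 484 -45 30 312 64.9 med [ 0.5677 -0.084   0.0904]
bright [284 191  41  27 258] rect mm 504 -66 104 49 68.0 med [ 0.5073 -0.0762  0.12  ]
bright [286 199  10  11  83] rect mm 508 -41 22 28 88.7 med [ 0.5056 -0.0415  0.1199]
bright [196 202  17  30 219] rect mm 482 192 78 35 20.3 med [0.4757 0.1929 0.0087]
bright [275 209  42  18 133] rect mm 407 -24 105 154 66.7 med [ 0.4713 -0.0549  0.1151]
bright [134 235  39  21 389] rect mm 392 201 340 60 85.5 med [0.3914 0.3118 0.0113]
bright [332 288  41  34 428] rect mm 277 -107 303 95 80.7 med [ 0.2603 -0.2061  0.0119]
high [ 87 150  35  21 541] [105.31238447 158.22735675] [0.592 0.406 0.06 ] [0.644 0.464 0.165]
high [ 274  168   55   64 1758] [302.31399317 204.19908987] [ 0.439 -0.132  0.063] [ 0.605 -0.001  0.144]
```

View pics/top_crop.png

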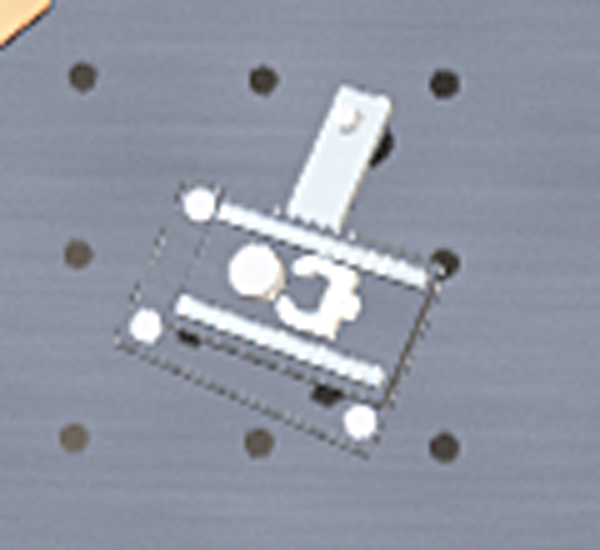

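The crop shows the shaft head at crop (255,270), the clip's opening near (320,297) with its tab at about (350,305), and the ribs running from (220,210) to (430,280).

```bash
python3 - <<'E'
from h import *
c=dict(np.load('top.npz')); P=pts(c); im=c['pixels'].astype(int); g=im.sum(2)
V,U=np.mgrid[:384,:512]
# fork : z between 5 and 40mm in window
def pca(Q):
    m=Q.mean(0); w,v=np.linalg.eigh(np.cov((Q-m).T)); return m,v[:,-1]
for nm,(u0,u1,v0,v1) in dict(small=(178,216,165,235),big=(82,178,230,272),big2=(325,412,258,325)).items():
    M=(P[...,2]>.004)&(P[...,2]<.04)&(U>=u0)&(U<u1)&(V>=v0)&(V<v1)
    Q=P[M]; m,d=pca(Q[:,:2]); s=(Q[:,:2]-m)@d; 
    H=Q[Q[:,2]>.02]; mh,dh=pca(H[:,:2]); 
    r=cv2.minAreaRect((H[:,:2]*1000).astype(np.float32))
    print(nm,'len',np.ptp(s).round(4),'ang',np.degrees(np.arctan2(d[1],d[0])).round(1),'handle',mh.round(4),np.degrees(np.arctan2(dh[1],dh[0])).round(1),'z',np.median(H[:,2]).round(4),r, 'all c',m.round(4))
    S=Q[Q[:,2]<.014]; print('  steel c',S.mean(0).round(4))
# plate
W=(U>=274)&(U<330)&(V>=165)&(V<235)&(P[...,2]>.06)
Q=P[W]
# plane normal w/ known tilt: RANSAC
best=0; rng=np.random.default_rng(0)
for _ in range(3000):
    a=Q[rng.choice(len(Q),3,False)]; n=np.cross(a[1]-a[0],a[2]-a[0]); L=np.linalg.norm(n)
    if L<1e-6: continue
    n/=L; n*=np.sign(n[2])
    if abs(np.degrees(np.arccos(n[2]))-27)>4: continue
    k=(abs((Q-a[0])@n)<.0015)
    if k.sum()>best: best=k.sum(); kb=k
A=Q[kb]; m=A.mean(0); n=np.linalg.svd(A-m)[2][2]; n*=np.sign(n[2])
print('plane',best,n.round(3),'tilt',np.degrees(np.arccos(n[2])).round(2))
h=(Q-m)@n
print('h hist',np.histogram(h,bins=np.arange(-.01,.03,.002)))
up=-n[:2]/np.linalg.norm(n[:2]); print('uphill yaw by normal',np.degrees(np.arctan2(up[1],up[0])).round(2))
T=Q[(h>.020)&(h<.026)]; 
hc=(T.min(0)+T.max(0))/2; print('head top',len(T),T.mean(0).round(4),hc.round(4),np.ptp(T,axis=0))
R=Q[(h>.0045)&(h<.0085)]; print('6-7mm pts',len(R))
X=np.array([up[0]*n[2],up[1]*n[2],np.hypot(*n[:2])]); Y=np.cross(n,X)
O=T.mean(0)-n*.023; print('origin',O.round(4), 'plane res',((O-m)@n).round(4))
q=(Q-O)@np.c_[X,Y,n]
for nm,k in dict(plate=abs(h)<.0015,ribs=(h>.004)&(abs(q[:,1])>.02)&(h<.0085),clip=(h>.005)&(h<.0095)&(abs(q[:,1])<.02)&(q[:,0]>.005)).items():
    print(nm,k.sum(),q[k].min(0).round(4),q[k].max(0).round(4),q[k].mean(0).round(4))
k=(h>.004)&(q[:,1]>.02)&(h<.0085); print('rib slope',np.degrees(np.polyfit(q[k,0],q[k,1],1)[0]).round(2))
k=(h>.004)&(q[:,1]<-.02)&(h<.0085); print('rib slope',np.degrees(np.polyfit(q[k,0],q[k,1],1)[0]).round(2))
E
```

```text
small len 0.2041 ang -161.9 handle [0.5577 0.2192] -159.4 z 0.0254 ((557.6096801757812, 219.40213012695312), (91.73530578613281, 21.686025619506836), 20.639986038208008) all c [0.5245 0.2069]
  steel c [0.4973 0.1966 0.0074]
big len 0.2576 ang 102.5 handle [0.3649 0.4255] 104.8 z 0.0335 ((366.01324462890625, 423.79986572265625), (29.655847549438477, 131.15260314941406), 14.722484588623047) all c [0.3778 0.38  ]
  steel c [0.3908 0.3357 0.0087]
big2 len 0.2759 ang 122.9 handle [ 0.3261 -0.2982] 126.5 z 0.0338 ((326.28326416015625, -300.230224609375), (30.910627365112305, 122.60577392578125), 37.36539077758789) all c [ 0.2975 -0.2601]
  steel c [ 0.2766 -0.2327  0.0079]
plane 489 [0.187 0.411 0.892] tilt 26.81
h hist (array([ 62,  31,  28, 133, 296, 313, 185, 170, 131,  63,  11,   3,   4,
         2,  12,  18,  29,  20,   3]), array([-0.01 , -0.008, -0.006, -0.004, -0.002,  0.   ,  0.002,  0.004,
        0.006,  0.008,  0.01 ,  0.012,  0.014,  0.016,  0.018,  0.02 ,
        0.022,  0.024,  0.026,  0.028]))
uphill yaw by normal -114.47
head top 67 [ 0.5054 -0.0405  0.1208] [ 0.5067 -0.0405  0.1203] [0.02367371 0.02181996 0.01627526]
6-7mm pts 275
origin [ 0.5011 -0.0499  0.1003] plane res 0.0001
plate 488 [-0.0452 -0.0383 -0.0016] [0.0797 0.1017 0.0014] [ 0.0225  0.0006 -0.0001]
ribs 218 [-0.0408 -0.0298  0.0039] [0.0779 0.0887 0.0084] [0.0218 0.0018 0.0059]
clip 85 [ 0.0102 -0.0174  0.005 ] [0.0694 0.0198 0.0093] [0.0335 0.003  0.007 ]
rib slope 1.48
rib slope 1.35
```

step_arm:
  motion:
    - {"dz":1,"dy":-0.31,"claw":1}
    - {"dz":1,"dy":-0.31,"claw":1}
    - {"dz":1,"dy":-0.31,"claw":1}
    - {"dz":1,"dy":-0.31,"claw":1}
  squeeze: 20

```text
schema error: expected keys dx, dy, dz, twist, claw
```

step_arm:
  motion:
    - {"dz":1,"dy":-0.31,"claw":1}
    - {"dz":1,"dy":-0.31,"claw":1}
    - {"dz":1,"dy":-0.31,"claw":1}
    - {"dz":1,"dy":-0.31,"claw":1}

```text
schema error: expected keys dx, dy, dz, twist, claw
```

step_arm:
  motion:
    - {"dz":1,"dy":-0.31,"claw":1}
    - {"dz":1,"dy":-0.31,"claw":1}
    - {"dz":1,"dy":-0.31,"claw":1}
    - {"dz":1,"dy":-0.31,"claw":1}

```text
schema error: expected keys dx, dy, dz, twist, claw
```

step_arm:
  motion:
    - {"dz":1,"dy":-0.31,"dx":0.5,"twist":-0.2506,"claw":1}
    - {"dz":1,"dy":-0.31,"dx":0.5,"twist":-0.2506,"claw":1}
    - {"dz":1,"dy":-0.31,"dx":0.5,"twist":-0.2506,"claw":1}
    - {"dz":1,"dy":-0.31,"dx":0.5,"twist":-0.2506,"claw":1}
    - {"dz":1,"dy":-0.31,"dx":0.5,"twist":-0.2506,"claw":1}
    - {"dz":1,"dy":-0.31,"dx":0.5,"twist":-0.2506,"claw":1}
    - {"dz":1,"dy":-0.31,"dx":0.5,"twist":-0.2506,"claw":1}
    - {"dz":1,"dy":-0.31,"dx":0.5,"twist":-0.2506,"claw":1}
    - {"dz":1,"dy":-0.31,"dx":0.5,"twist":-0.2506,"claw":1}

```text
time: 0.85
tool_pos: [0.3061, 0.4306, 0.1527]
eef_rot: [[-0.001, -0.35, 0.937], [-0.001, 0.937, 0.35], [-1.0, -0.0, -0.001]]
ft_force: [-0.4, -0.5, -0.6]
opening: 1.001
```

step_arm:
  motion:
    - {"dx":0,"dy":-0.95,"dz":0.5,"twist":0,"claw":1}
    - {"dx":0,"dy":-0.95,"dz":0.5,"twist":0,"claw":1}
    - {"dx":0,"dy":-0.95,"dz":0.5,"twist":0,"claw":1}

```text
time: 1.1
tool_pos: [0.3884, 0.3578, 0.153]
eef_rot: [[0.001, -0.351, 0.937], [-0.001, 0.937, 0.351], [-1.0, -0.001, 0.001]]
ft_force: [-0.1, 0.4, -0.4]
opening: 1.001
```

step_arm:
  motion:
    - {"dx":0,"dy":-0.95,"dz":0.5,"twist":0,"claw":1}
    - {"dx":0,"dy":-0.95,"dz":0.5,"twist":0,"claw":1}
    - {"dx":0,"dy":-0.95,"dz":0.5,"twist":0,"claw":1}

```text
time: 1.35
tool_pos: [0.4695, 0.2855, 0.153]
eef_rot: [[0.001, -0.349, 0.937], [-0.001, 0.937, 0.349], [-1.0, -0.001, 0.001]]
ft_force: [0.6, 0.0, -0.7]
opening: 1.002
```

step_arm:
  motion:
    - {"dx":0.5,"dy":-0.96,"dz":0.52,"twist":0,"claw":1}
    - {"dx":0.5,"dy":-0.96,"dz":0.52,"twist":0,"claw":1}
    - {"dx":0.5,"dy":-0.96,"dz":0.52,"twist":0,"claw":1}
    - {"dx":0.5,"dy":-0.96,"dz":0.52,"twist":0,"claw":1}
    - {"dx":0.5,"dy":-0.96,"dz":0.52,"twist":0,"claw":1}

```text
time: 1.77
tool_pos: [0.5494, 0.2149, 0.1014]
eef_rot: [[-0.003, -0.347, 0.938], [-0.001, 0.938, 0.347], [-1.0, 0.001, -0.003]]
ft_force: [-1.2, 0.2, 0.1]
opening: 0.999
```

```bash
python3 - <<'E'
from h import *
s=robot.state(); print(s['tool_pos'],s['qpos'].round(1))
c=cap('wrist'); print(c['fx'],c['cx'],c['cy'],(-c['R'].T@c['t']).round(3))
cv2.imwrite('pics/w1.png',c['pixels'][...,::-1])
E
```

```text
[0.54937264 0.21492336 0.10136873] [ 10.5  23.7  90.1   0.   66.4 -99.8]
297.3186396354542 255.79298975740437 187.48039746319228 [0.486 0.192 0.273]
```

View pics/w1.png

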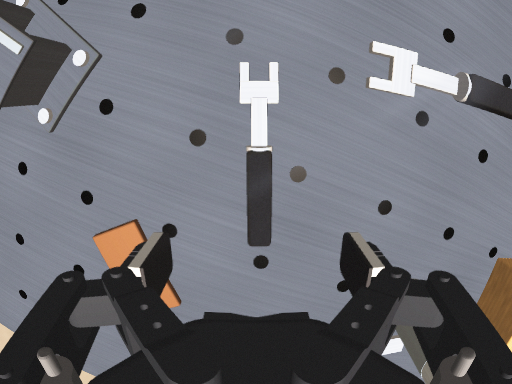

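The wrist view shows the fork centred at column 259, between the fingers (159 and 355). Nothing is under the fingers; the coupon at (137,255) lies clear.

step_arm:
  motion:
    - {"dx":0.4,"dy":0,"dz":0,"twist":0,"claw":1}
    - {"dx":0.7,"dy":0,"dz":0,"twist":0,"claw":1}
    - {"dx":0.88,"dy":0,"dz":0,"twist":0,"claw":1}
    - {"dx":0.96,"dy":0,"dz":0,"twist":0,"claw":1}
    - {"dx":0.96,"dy":0,"dz":0,"twist":0,"claw":-0.6}
    - {"dx":0.96,"dy":0,"dz":0,"twist":0,"claw":-1}
    - {"dx":0.96,"dy":0,"dz":0,"twist":0,"claw":-1}
    - {"dx":0.96,"dy":0,"dz":0,"twist":0,"claw":-1}
    - {"dx":0.96,"dy":0,"dz":0,"twist":0,"claw":-1}
    - {"dx":0.96,"dy":0,"dz":0,"twist":0,"claw":-1}
    - {"dx":0.96,"dy":0,"dz":0,"twist":0,"claw":-1}
    - {"dx":0.96,"dy":0,"dz":0,"twist":0,"claw":-1}
  squeeze: 25

```text
time: 2.82
tool_pos: [0.5494, 0.2165, 0.0073]
eef_rot: [[0.0, -0.352, 0.936], [0.0, 0.936, 0.352], [-1.0, -0.0, 0.0]]
ft_force: [-0.2, 0.0, -0.2]
opening: -0.0
```

```bash
python3 - <<'E'
from h import *
c=cap('wrist'); t=cap('scene')
a=c['pixels'][...,::-1]; b=t['pixels'][150:330,220:420,::-1]
b=cv2.resize(b,(426,384),interpolation=cv2.INTER_CUBIC)
im=np.hstack([a,b]); cv2.imwrite('pics/w2.png',cv2.resize(im,(800,int(384*800/im.shape[1]))))
print(robot.state()['opening'])
E
```

```text
-0.005389178857968189
```

View pics/w2.png

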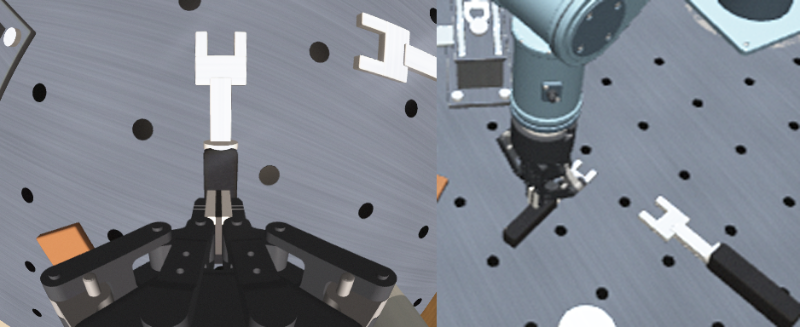

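step_arm:
  motion:
    - {"dx":-0.1,"dy":0,"dz":0,"twist":0,"claw":-1}
    - {"dx":-0.2,"dy":0,"dz":0,"twist":0,"claw":-1}
    - {"dx":-0.3,"dy":0,"dz":0,"twist":0,"claw":-1}

```text
time: 3.17
tool_pos: [0.5494, 0.2165, 0.0382]
eef_rot: [[0.0, -0.352, 0.936], [0.0, 0.936, 0.352], [-1.0, -0.0, 0.0]]
ft_force: [-1.1, 0.5, 0.4]
opening: 0.002
```

```bash
cat > f.py <<'E'
from h import *
def wp(c):
    z=c['z_map']; h,w=z.shape; u,v=np.meshgrid(np.arange(w),np.arange(h)); a=(u-c['cx'])/c['fx'];b=(v-c['cy'])/c['fy']
    r=np.hypot(a,b)+1e-9; k=np.tan(np.minimum(r,1.5))/r
    return (np.stack([a*k*z,b*k*z,z],-1)-c['t'])@c['R']
E
python3 - <<'E'
from f import *
s=robot.state(); print(s['tool_pos'],s['opening'],s['ft_force'])
c=cap('wrist'); P=wp(c)
for v in range(60,260,12): print(v,P[v,259].round(3), c['pixels'][v,259])
print(P[200:260:6,240:280:5,2].round(3))
E
```

```text
[0.54944714 0.21652651 0.03821187] 0.0024380997313464573 [-1.10427033  0.45461324  0.43955008]
60 [0.455 0.184 0.001] [134 140 152]
72 [0.464 0.187 0.007] [246 246 248]
84 [0.471 0.19  0.007] [249 250 252]
96 [0.479 0.193 0.01 ] [248 249 251]
108 [0.486 0.196 0.011] [248 249 251]
120 [0.494 0.199 0.009] [248 249 251]
132 [0.502 0.202 0.009] [248 249 251]
144 [0.509 0.205 0.011] [248 249 251]
156 [0.517 0.207 0.01 ] [246 247 250]
168 [0.522 0.209 0.025] [58 56 55]
180 [0.529 0.212 0.026] [68 66 70]
192 [0.536 0.215 0.026] [68 68 71]
204 [0.544 0.218 0.026] [58 57 59]
216 [0.552 0.221 0.026] [58 54 57]
228 [0.539 0.215 0.078] [101  94  89]
240 [0.539 0.215 0.091] [52 51 49]
252 [0.539 0.215 0.103] [33 31 30]
[[-0.     0.026  0.026  0.026  0.025  0.027  0.026 -0.   ]
 [-0.001  0.026  0.026  0.025  0.026  0.026  0.027  0.   ]
 [ 0.001  0.026  0.026  0.026  0.024  0.026  0.026 -0.   ]
 [ 0.001  0.027  0.027  0.026  0.026  0.026  0.027 -0.001]
 [ 0.001  0.072  0.072  0.072  0.072  0.072  0.025 -0.001]
 [-0.     0.079  0.079  0.079  0.079  0.08   0.026  0.001]
 [ 0.079  0.086  0.086  0.086  0.086  0.088  0.085  0.079]
 [ 0.085  0.093  0.093  0.093  0.093  0.093  0.093  0.085]
 [ 0.09   0.098  0.098  0.099  0.098  0.098  0.097  0.091]
 [ 0.104  0.104  0.104  0.103  0.103  0.105  0.103  0.096]]
```

The fingers shut above the handle: the wrist depth puts their ends well above the reported TCP. I'll measure that offset.

```bash
python3 - <<'E'
from f import *
s=robot.state(); T=s['tool_pos']; R=s['eef_rot']
c=dict(np.load('wrist.npz')); P=wp(c); q=(P-T)@R
for v in range(200,236,2): print(v,[tuple((q[v,u]*1000).round().astype(int)) for u in (247,253,259,265,271)])
t=cap('scene'); Q=(pts(t)-T)@R
k=(np.abs(Q[...,1])<.06)&(np.abs(Q[...,2])<.03)&(Q[...,0]<.005)&(Q[...,0]>-.08)
print('scene max x', np.sort(Q[k][:,0])[-20:].round(3), k.sum())
E
```

```text
200 [(np.int64(14), np.int64(-5), np.int64(-9)), (np.int64(15), np.int64(-1), np.int64(-9)), (np.int64(14), np.int64(3), np.int64(-9)), (np.int64(14), np.int64(7), np.int64(-9)), (np.int64(15), np.int64(11), np.int64(-9))]
202 [(np.int64(15), np.int64(-5), np.int64(-8)), (np.int64(14), np.int64(-1), np.int64(-8)), (np.int64(15), np.int64(3), np.int64(-8)), (np.int64(14), np.int64(7), np.int64(-8)), (np.int64(15), np.int64(11), np.int64(-8))]
204 [(np.int64(16), np.int64(-5), np.int64(-6)), (np.int64(14), np.int64(-1), np.int64(-7)), (np.int64(15), np.int64(3), np.int64(-6)), (np.int64(15), np.int64(7), np.int64(-7)), (np.int64(16), np.int64(11), np.int64(-6))]
206 [(np.int64(-169), np.int64(1), np.int64(-68)), (np.int64(15), np.int64(-1), np.int64(-5)), (np.int64(13), np.int64(3), np.int64(-6)), (np.int64(15), np.int64(7), np.int64(-5)), (np.int64(16), np.int64(11), np.int64(-5))]
208 [(np.int64(15), np.int64(-5), np.int64(-4)), (np.int64(14), np.int64(-1), np.int64(-4)), (np.int64(15), np.int64(3), np.int64(-4)), (np.int64(14), np.int64(7), np.int64(-4)), (np.int64(16), np.int64(11)
[... 2390 characters left out ...]
64(-39), np.int64(5), np.int64(-12)), (np.int64(15), np.int64(11), np.int64(12))]
232 [(np.int64(-41), np.int64(-3), np.int64(-11)), (np.int64(-42), np.int64(0), np.int64(-12)), (np.int64(-41), np.int64(3), np.int64(-11)), (np.int64(-41), np.int64(5), np.int64(-11)), (np.int64(16), np.int64(11), np.int64(14))]
234 [(np.int64(-42), np.int64(-3), np.int64(-11)), (np.int64(-43), np.int64(0), np.int64(-11)), (np.int64(-43), np.int64(3), np.int64(-11)), (np.int64(-43), np.int64(5), np.int64(-11)), (np.int64(-34), np.int64(9), np.int64(-7))]
scene max x [-0.04  -0.04  -0.04  -0.039 -0.039 -0.038 -0.038 -0.038 -0.037 -0.037
 -0.036 -0.035 -0.035 -0.035 -0.034 -0.034 -0.034 -0.031 -0.031 -0.029] 163
```

Both cameras put the closed finger ends about 30 mm behind the reported TCP, so I'll allow for that: real finger end z = reported z + 30 mm. I'll reopen and regrasp lower, checking the force.

step_arm:
  motion:
    - {"dx":0,"dy":0.01,"dz":0,"twist":0,"claw":1}
    - {"dx":0,"dy":0.01,"dz":0,"twist":0,"claw":1}
    - {"dx":0,"dy":0.01,"dz":0,"twist":0,"claw":1}
    - {"dx":0,"dy":0.01,"dz":0,"twist":0,"claw":1}
    - {"dx":0,"dy":0.01,"dz":0,"twist":0,"claw":1}
    - {"dx":0.2,"dy":0.01,"dz":0,"twist":0,"claw":1}
    - {"dx":0.35,"dy":0.01,"dz":0,"twist":0,"claw":1}
    - {"dx":0.45,"dy":0.01,"dz":0,"twist":0,"claw":1}
    - {"dx":0.52,"dy":0.01,"dz":0,"twist":0,"claw":1}
    - {"dx":0.56,"dy":0.01,"dz":0,"twist":0,"claw":1}
    - {"dx":0.6,"dy":0.01,"dz":0,"twist":0,"claw":1}

```text
time: 4.18
tool_pos: [0.549, 0.2175, -0.0232]
eef_rot: [[0.0, -0.352, 0.936], [-0.0, 0.936, 0.352], [-1.0, -0.0, 0.0]]
ft_force: [-0.2, 0.6, 0.3]
opening: 1.0
```

step_arm:
  motion:
    - {"dx":0,"dy":0,"dz":0,"twist":0,"claw":-0.3}
    - {"dx":0,"dy":0,"dz":0,"twist":0,"claw":-1}
    - {"dx":0,"dy":0,"dz":0,"twist":0,"claw":-1}
    - {"dx":0,"dy":0,"dz":0,"twist":0,"claw":-1}
    - {"dx":0,"dy":0,"dz":0,"twist":0,"claw":-1}
    - {"dx":0,"dy":0,"dz":0,"twist":0,"claw":-1}
    - {"dx":0,"dy":0,"dz":0,"twist":0,"claw":-1}
    - {"dx":0,"dy":0,"dz":0,"twist":0,"claw":-1}
  squeeze: 25

```text
time: 4.85
tool_pos: [0.5493, 0.2176, -0.0224]
eef_rot: [[0.001, -0.352, 0.936], [0.0, 0.936, 0.352], [-1.0, -0.0, 0.001]]
ft_force: [-0.6, 0.3, 5.0]
opening: 0.251
```

step_arm:
  motion:
    - {"dx":-0.1,"dy":0,"dz":0,"twist":0,"claw":-1}
    - {"dx":-0.25,"dy":0,"dz":0,"twist":0,"claw":-1}
    - {"dx":-0.4,"dy":0,"dz":0,"twist":0,"claw":-1}
    - {"dx":-0.6,"dy":0,"dz":0,"twist":0,"claw":-1}
    - {"dx":-0.8,"dy":0,"dz":0,"twist":0,"claw":-1}
    - {"dx":-1,"dy":0,"dz":0,"twist":0,"claw":-1}
    - {"dx":-1,"dy":0,"dz":0,"twist":0,"claw":-1}

```text
time: 5.43
tool_pos: [0.5514, 0.218, 0.0815]
eef_rot: [[0.007, -0.352, 0.936], [0.001, 0.936, 0.352], [-1.0, -0.001, 0.007]]
ft_force: [0.7, 0.2, -0.4]
opening: 0.25
```

step_arm:
  motion:
    - {"dx":-0.3,"dy":0,"dz":0,"twist":0.04,"claw":-1}
    - {"dx":-0.65,"dy":0,"dz":0,"twist":0.08,"claw":-1}
    - {"dx":-0.65,"dy":-0.1,"dz":-0.05,"twist":0.12,"claw":-1}
    - {"dx":-0.65,"dy":-0.2,"dz":-0.1,"twist":0.16,"claw":-1}
    - {"dx":-0.65,"dy":-0.3,"dz":-0.15,"twist":0.2,"claw":-1}
    - {"dx":-0.65,"dy":-0.4,"dz":-0.2,"twist":0.24,"claw":-1}
    - {"dx":-0.65,"dy":-0.5,"dz":-0.25,"twist":0.28,"claw":-1}
    - {"dx":-0.65,"dy":-0.6,"dz":-0.3,"twist":0.32,"claw":-1}
    - {"dx":-0.65,"dy":-0.7,"dz":-0.35,"twist":0.36,"claw":-1}
    - {"dx":-0.65,"dy":-0.8,"dz":-0.38,"twist":0.4,"claw":-1}
    - {"dx":-0.65,"dy":-0.85,"dz":-0.38,"twist":0.44,"claw":-1}
    - {"dx":-0.65,"dy":-0.85,"dz":-0.38,"twist":0.48,"claw":-1}
    - {"dx":-0.65,"dy":-0.85,"dz":-0.38,"twist":0.52,"claw":-1}
    - {"dx":-0.65,"dy":-0.85,"dz":-0.38,"twist":0.56,"claw":-1}
    - {"dx":-0.65,"dy":-0.85,"dz":-0.38,"twist":0.6,"claw":-1}
    - {"dx":-0.65,"dy":-0.85,"dz":-0.38,"twist":0.64,"claw":-1}
    - {"dx":-0.65,"dy":-0.85,"dz":-0.38,"twist":0.68,"claw":-1}
    - {"dx":-0.65,"dy":-0.85,"dz":-0.38,"twist":0.72,"claw":-1}
    - {"dx":-0.65,"dy":-0.85,"dz":-0.38,"twist":0.745,"claw":-1}
    - {"dx":-0.65,"dy":-0.85,"dz":-0.38,"twist":0.745,"claw":-1}

```text
time: 7.1
tool_pos: [0.5424, 0.1244, 0.1411]
eef_rot: [[-0.002, 0.916, -0.402], [-0.0, -0.402, -0.916], [-1.0, -0.002, 0.001]]
ft_force: [-0.4, -0.8, -0.2]
opening: 0.25
```

```bash
cat > tilt.py <<'E'
from f import *
# fork line in the wrist view, tool axes (x down, z = fork rearward)
def tilt(save=None):
    s=robot.state(); T=s['tool_pos']; R=s['eef_rot']; c=cap('wrist'); q=(wp(c)-T)@R*1000
    im=c['pixels'].astype(int)
    k=(abs(q[...,1])<22)&(q[...,2]<-15)&(q[...,2]>-125)&(q[...,0]>-45)&(q[...,0]<75)
    Q=q[k]; b=im[k].min(1)>200
    print('T',T.round(4),'open',s['opening'].round(3),'ft',s['ft_force'].round(1),'q',s['qpos'].round(0))
    for lo in range(-120,-15,10):
        r=(Q[:,2]>=lo)&(Q[:,2]<lo+10)
        if r.sum()>3: print(lo,r.sum(),np.percentile(Q[r][:,0],[5,25,50]).round(1),'y',Q[r][:,1].min().round(1),Q[r][:,1].max().round(1),b[r].mean().round(2))
    if save: cv2.imwrite(save,c['pixels'][...,::-1])
E
python3 -c "
from tilt import *
tilt('pics/w3.png')"
```

```text
Traceback (most recent call last):
  File "tilt.py", line 8, in tilt
    print('T',T.round(4),'open',s['opening'].round(3),'ft',s['ft_force'].round(1),'q',s['qpos'].round(0))
                                ^^^^^^^^^^^^^^^^^^
AttributeError: 'float' object has no attribute 'round'
```

```bash
sed -i "s/s\['opening'\].round(3)/round(s['opening'],3)/" tilt.py; python3 -c "
from tilt import *
tilt('pics/w3.png')"
```

```text
T [0.5425 0.1245 0.1412] open 0.249 ft [ 0.2  0.4 -1.5] q [ 1. 18. 92. -0. 70. 25.]
-120 25 [-30.4 -30.1 -29.9] y -15.9 16.2 0.92
-110 684 [-31.6 -30.9 -30.4] y -16.9 17.3 0.93
-100 999 [-31.5 -30.8 -30.4] y -16.9 17.2 0.93
-90 1505 [-31.6 -30.9 -30.5] y -16.8 17.1 0.99
-80 1220 [-33.2 -32.3 -31.1] y -16.8 17.1 0.96
-70 644 [-33.5 -32.9 -32.4] y -6.4 7.2 0.98
-60 626 [-33.4 -32.9 -32.4] y -7.0 6.8 0.98
-50 626 [-33.5 -32.8 -32.4] y -7.0 6.9 0.97
-40 778 [-44.6 -41.6 -36.1] y -11.2 11.5 0.46
-30 21 [-44.9 -44.7 -44.3] y -11.1 11.1 0.0
-20 6 [-44.8 -44.7 -44.5] y -10.9 10.8 0.0
```

step_arm:
  motion:
    - {"dx":0,"dy":0.1,"dz":0.3,"twist":0,"claw":-1}
    - {"dx":0,"dy":0.2,"dz":0.6,"twist":0,"claw":-1}
    - {"dx":0,"dy":0.32,"dz":0.9,"twist":0,"claw":-1}
    - {"dx":0,"dy":0.32,"dz":0.94,"twist":0,"claw":-1}
    - {"dx":0.2,"dy":0.32,"dz":0.94,"twist":0,"claw":-1}
    - {"dx":0.4,"dy":0.32,"dz":0.94,"twist":0,"claw":-1}
    - {"dx":0.6,"dy":0.32,"dz":0.94,"twist":0,"claw":-1}
    - {"dx":0.66,"dy":0.32,"dz":0.94,"twist":0,"claw":-1}
    - {"dx":0.66,"dy":0.32,"dz":0.94,"twist":0,"claw":-1}

```text
time: 7.95
tool_pos: [0.5334, 0.0261, 0.0742]
eef_rot: [[-0.004, 0.918, -0.397], [0.001, -0.397, -0.918], [-1.0, -0.004, 0.001]]
ft_force: [0.9, 0.2, -0.9]
opening: 0.254
```

step_arm:
  motion:
    - {"dx":0.04,"dy":0,"dz":0,"twist":0,"claw":-1}
    - {"dx":0.08,"dy":0,"dz":0,"twist":0,"claw":-1}
    - {"dx":0.12,"dy":0,"dz":0,"twist":0,"claw":-1}
    - {"dx":0.15,"dy":0,"dz":0,"twist":0,"claw":-1}
    - {"dx":0.18,"dy":0,"dz":0,"twist":0,"claw":-1}
    - {"dx":0.2,"dy":0,"dz":0,"twist":0,"claw":-1}
    - {"dx":0.2,"dy":0,"dz":0,"twist":0,"claw":-1}
  squeeze: 20

```text
time: 8.53
tool_pos: [0.5366, 0.0268, 0.0569]
eef_rot: [[0.004, 0.917, -0.399], [0.002, -0.399, -0.917], [-1.0, 0.003, -0.003]]
ft_force: [3.0, 5.8, 3.4]
opening: 0.253
```

```bash
python3 -c "
from tilt import *
tilt('pics/w4.png')"
```

```text
T [0.5366 0.0268 0.0569] open 0.253 ft [3.  5.8 3.4] q [ -9.  22. 101.   0.  57.  14.]
-120 415 [56.1 56.8 57.2] y -11.9 12.4 0.0
-110 791 [-16.6 -15.6 -14.5] y -17.1 16.8 0.52
-100 653 [-18.3 -17.5 -17. ] y -17.0 17.3 0.94
-90 1258 [-19.8 -19.1 -18.5] y -16.7 17.0 1.0
-80 1318 [-22.9 -21.5 -20.1] y -21.7 21.6 0.91
-70 939 [-24.5 -23.6 -22.5] y -21.9 21.8 0.59
-60 958 [-25.9 -25.  -24.1] y -22.0 21.9 0.59
-50 964 [-27.5 -26.6 -25.7] y -22.0 22.0 0.6
-40 1506 [-44.4 -42.2 -34.4] y -21.5 22.0 0.36
-30 751 [-44.9 -44.4 -42. ] y -21.6 21.6 0.0
-20 229 [-44.1  55.6  56.5] y -21.8 21.7 0.01
```

The fork is tilting as planned, about 10° so far. I'll keep pressing.

step_arm:
  motion:
    - {"dx":0.03,"dy":0,"dz":0,"twist":0,"claw":-1}
    - {"dx":0.06,"dy":0,"dz":0,"twist":0,"claw":-1}
    - {"dx":0.09,"dy":0,"dz":0,"twist":0,"claw":-1}
    - {"dx":0.12,"dy":0,"dz":0,"twist":0,"claw":-1}
    - {"dx":0.15,"dy":0,"dz":0,"twist":0,"claw":-1}
    - {"dx":0.15,"dy":0,"dz":0,"twist":0,"claw":-1}
  squeeze: 20

```text
time: 9.08
tool_pos: [0.5365, 0.0265, 0.0417]
eef_rot: [[0.003, 0.917, -0.399], [0.001, -0.399, -0.917], [-1.0, 0.002, -0.002]]
ft_force: [2.7, 5.6, 1.9]
opening: 0.253
```

```bash
python3 -c "
from tilt import *
tilt('pics/w4.png')"
```

```text
T [0.5365 0.0265 0.0417] open 0.253 ft [2.7 5.6 1.9] q [ -9.  23. 102.   0.  55.  14.]
-120 814 [40.7 41.3 41.9] y -21.8 21.5 0.0
-110 684 [40.7 41.4 41.8] y -21.7 21.5 0.01
-100 847 [ 6.2  8.3 40.9] y -21.7 22.0 0.42
-90 823 [1.6 2.7 4.1] y -21.8 21.6 0.74
-80 1041 [-2.6 -1.4 -0.2] y -21.9 21.6 0.97
-70 963 [-8.3 -6.4 -4.2] y -21.8 21.7 0.8
-60 995 [-12.4 -10.7  40.3] y -22.0 21.9 0.5
-50 1006 [-16.7 -15.  -12.3] y -22.0 22.0 0.51
-40 1487 [-38.2 -35.4 -19.2] y -21.6 22.0 0.38
-30 1531 [-42.6 -40.9 -39.3] y -21.8 21.7 0.0
-20 679 [-44.6 -43.8 -43. ] y -21.8 21.9 0.0
```

step_arm:
  motion:
    - {"dx":0.02,"dy":0,"dz":0,"twist":0,"claw":-1}
    - {"dx":0.04,"dy":0,"dz":0,"twist":0,"claw":-1}
    - {"dx":0.055,"dy":0,"dz":0,"twist":0,"claw":-1}
    - {"dx":0.055,"dy":0,"dz":0,"twist":0,"claw":-1}
  squeeze: 20

```text
time: 9.47
tool_pos: [0.5362, 0.0258, 0.036]
eef_rot: [[0.002, 0.917, -0.399], [0.0, -0.399, -0.917], [-1.0, 0.002, -0.001]]
ft_force: [1.9, 6.1, 5.1]
opening: 0.252
```

```bash
cat >> tilt.py <<'E'
def ang():
    s=robot.state(); T=s['tool_pos']; R=s['eef_rot']; c=cap('wrist'); q=(wp(c)-T)@R*1000
    k=(abs(q[...,1])<5)&(q[...,2]<-45)&(q[...,2]>-65)&(q[...,0]>-45)&(q[...,0]<25)
    p=np.polyfit(q[k][:,2],q[k][:,0],1)
    k2=(abs(q[...,1])>10)&(abs(q[...,1])<16)&(q[...,2]<-75)&(q[...,2]>-125)
    Q=q[k2]; d=Q[:,0]-np.polyval(p,Q[:,2]); Q=Q[abs(d)<5]
    print('T',T.round(4),'ft',s['ft_force'].round(1),'tilt',-np.degrees(np.arctan(p[0])).round(2),'resid',np.std(q[k][:,0]-np.polyval(p,q[k][:,2])).round(2),'tip top (z,x,y mid)',Q[:,2].min().round(1),Q[Q[:,2]<Q[:,2].min()+2][:,0].mean().round(1),((Q[:,1].max()+Q[:,1].min())/2).round(1))
    return c
E
python3 -c "
from tilt import *
ang()"
```

```text
T [0.5362 0.0258 0.036 ] ft [1.9 6.1 5.1] tilt 28.34 resid 0.7 tip top (z,x,y mid) -125.0 36.2 0.0
```

step_arm:
  motion:
    - {"dx":0,"dy":0,"dz":0,"twist":0,"claw":-1}
    - {"dx":0,"dy":0,"dz":0,"twist":0,"claw":-1}
    - {"dx":-0.2,"dy":0,"dz":0,"twist":0,"claw":-1}
    - {"dx":-0.4,"dy":0,"dz":0,"twist":0,"claw":-1}
    - {"dx":-0.7,"dy":0,"dz":0,"twist":0,"claw":-1}
    - {"dx":-1,"dy":0,"dz":0,"twist":0,"claw":-1}
    - {"dx":-1,"dy":0,"dz":0,"twist":0,"claw":-1}
  squeeze: 90

```text
time: 10.1
tool_pos: [0.5382, 0.0244, 0.1407]
eef_rot: [[0.008, 0.917, -0.399], [-0.002, -0.399, -0.917], [-1.0, 0.009, -0.001]]
ft_force: [1.1, -0.8, -1.2]
opening: 0.24
```

step_arm:
  motion:
    - {"dx":-0.3,"dy":0,"dz":0,"twist":0,"claw":-1}
    - {"dx":-0.5,"dy":0,"dz":0,"twist":0,"claw":-1}
    - {"dx":-0.6,"dy":0,"dz":0,"twist":0,"claw":-1}
    - {"dx":-0.6,"dy":0,"dz":0,"twist":0,"claw":-1}

```text
time: 10.43
tool_pos: [0.536, 0.0249, 0.197]
eef_rot: [[0.003, 0.917, -0.399], [-0.001, -0.399, -0.917], [-1.0, 0.003, -0.0]]
ft_force: [0.5, -0.6, -1.0]
opening: 0.235
```

```bash
python3 -c "
from tilt import *
c=ang(); tilt()"
```

```text
T [0.536  0.0249 0.197 ] ft [ 0.5 -0.6 -1. ] tilt 24.21 resid 0.67 tip top (z,x,y mid) -98.1 12.7 -0.0
T [0.5351 0.0251 0.1953] open 0.237 ft [-0.1  0.  -1.8] q [-9. 14. 91. -0. 76. 14.]
-100 326 [ 9.5 10.3 11.3] y -16.9 17.2 0.92
-90 588 [4.4 5.6 6.6] y -16.5 16.9 0.92
-80 989 [0.2 1.4 2.6] y -17.2 16.6 0.99
-70 893 [-6.1 -4.2 -2. ] y -17.0 17.1 0.87
-60 491 [-11.   -9.9  -8.7] y -7.0 6.8 1.0
-50 500 [-15.5 -14.3 -13.3] y -6.8 6.7 1.0
-40 1048 [-37.6 -35.8 -32.7] y -11.0 10.9 0.51
-30 1080 [-42.2 -40.8 -39.6] y -11.0 10.8 0.0
-20 525 [-44.6 -43.7 -43. ] y -10.8 10.7 0.0
```

The tilt sprang back to about 24.5°, but I want at least 27° so the tips stay down on the plate. I'll press again a little deeper.

step_arm:
  motion:
    - {"dx":0.4,"dy":0,"dz":0,"twist":0,"claw":-1}
    - {"dx":0.8,"dy":0,"dz":0,"twist":0,"claw":-1}
    - {"dx":1,"dy":0,"dz":0,"twist":0,"claw":-1}
    - {"dx":1,"dy":0,"dz":0,"twist":0,"claw":-1}
  squeeze: 20

```text
time: 10.87
tool_pos: [0.5292, 0.0263, 0.0885]
eef_rot: [[-0.014, 0.917, -0.399], [0.002, -0.399, -0.917], [-1.0, -0.014, 0.004]]
ft_force: [-1.2, -0.5, -1.4]
opening: 0.237
```

step_arm:
  motion:
    - {"dx":0.3,"dy":0,"dz":0,"twist":0,"claw":-1}
    - {"dx":0.5,"dy":0,"dz":0,"twist":0,"claw":-1}
    - {"dx":0.54,"dy":0,"dz":0,"twist":0,"claw":-1}
    - {"dx":0.58,"dy":0,"dz":0,"twist":0,"claw":-1}
    - {"dx":0.61,"dy":0,"dz":0,"twist":0,"claw":-1}
    - {"dx":0.64,"dy":0,"dz":0,"twist":0,"claw":-1}
    - {"dx":0.64,"dy":0,"dz":0,"twist":0,"claw":-1}
    - {"dx":0.64,"dy":0,"dz":0,"twist":0,"claw":-1}

```text
time: 11.53
tool_pos: [0.5365, 0.026, 0.0346]
eef_rot: [[0.003, 0.917, -0.399], [0.0, -0.399, -0.917], [-1.0, 0.003, -0.001]]
ft_force: [-2.0, 3.8, 12.5]
opening: 0.236
```

```bash
python3 -c "
from tilt import *
c=ang()"
```

```text
T [0.5365 0.026  0.0346] ft [-2.   3.8 12.5] tilt 31.31 resid 0.78 tip top (z,x,y mid) -123.3 35.6 -0.0
```

step_arm:
  motion:
    - {"dx":-0.1,"dy":0,"dz":0,"twist":0,"claw":-1}
    - {"dx":-0.3,"dy":0,"dz":0,"twist":0,"claw":-1}
    - {"dx":-0.6,"dy":0,"dz":0,"twist":0,"claw":-1}
    - {"dx":-1,"dy":0,"dz":0,"twist":0,"claw":-1}
    - {"dx":-1,"dy":0,"dz":0,"twist":0,"claw":-1}
  squeeze: 50

```text
time: 12.0
tool_pos: [0.54, 0.0248, 0.1401]
eef_rot: [[0.013, 0.917, -0.399], [-0.002, -0.399, -0.917], [-1.0, 0.013, -0.003]]
ft_force: [1.8, -0.2, 0.3]
opening: 0.24
```

step_arm:
  motion:
    - {"dx":-0.3,"dy":0,"dz":0,"twist":0,"claw":-1}
    - {"dx":-0.6,"dy":0,"dz":0,"twist":0,"claw":-1}
    - {"dx":-0.7,"dy":0,"dz":0,"twist":0,"claw":-1}
    - {"dx":-0.7,"dy":0,"dz":0,"twist":0,"claw":-1}
    - {"dx":-0.7,"dy":0,"dz":0,"twist":0,"claw":-1}
  squeeze: 90

```text
time: 12.42
tool_pos: [0.5351, 0.0254, 0.2018]
eef_rot: [[0.001, 0.917, -0.399], [-0.0, -0.399, -0.917], [-1.0, 0.001, -0.0]]
ft_force: [-0.6, -0.3, -1.8]
opening: 0.233
```

```bash
python3 -c "
from tilt import *
c=ang(); tilt()"
```

```text
T [0.5351 0.0254 0.2018] ft [-0.6 -0.3 -1.8] tilt 28.73 resid 0.67 tip top (z,x,y mid) -92.5 19.4 -0.0
T [0.5342 0.0256 0.2005] open 0.236 ft [-0.2 -0.8 -1.9] q [-9. 13. 90. -0. 77. 14.]
-100 99 [18.  18.4 19. ] y -16.2 17.3 0.96
-90 395 [13.1 14.5 15.7] y -16.4 17.2 0.94
-80 814 [7.5 8.6 9.8] y -16.8 17.2 0.98
-70 977 [0.2 2.6 4.4] y -16.4 17.4 0.99
-60 589 [-5.7 -4.1 -2.4] y -16.4 17.0 0.81
-50 485 [-11.3 -10.   -8.6] y -7.0 7.0 0.99
-40 938 [-34.9 -32.6 -27.1] y -11.2 11.1 0.63
-30 1089 [-40.5 -39.  -37.4] y -11.2 11.0 0.0
-20 550 [-43.5 -42.4 -41.6] y -10.9 10.8 0.0
```

```bash
cat > pl.py <<'E'
from h import *
import sys
c=dict(np.load('top.npz')) if len(sys.argv)<2 else cap(sys.argv[1]); P=pts(c)
yaw=np.radians(-113.7); t=np.radians(26.9); ch=np.array([np.cos(yaw),np.sin(yaw),0])
X=ch*np.cos(t)+np.array([0,0,np.sin(t)]); N=-ch*np.sin(t)+np.array([0,0,np.cos(t)]); Y=np.cross(N,X)
O=np.array([.5011,-.0499,.1003]); B=np.c_[X,Y,N]
# all pixels' rays onto plane 7 mm above plate
V,U=np.mgrid[:384,:512]
C=-c['R'].T@c['t']; d=np.stack([(U-c['cx'])/c['fx'],(V-c['cy'])/c['fy'],np.ones(U.shape)],-1)@c['R']
s=((O-C)@N+.007)/(d@N); q=((C+d*s[...,None]-O)@B)*1000
q3=(P-O)@B*1000
im=c['pixels'].min(2)
m=(im>200)&(q3[...,2]>3)&(q3[...,2]<11)&(abs(q[...,1])<20)&(q[...,0]>0)&(q[...,0]<75)
print('clip px',m.sum(),'x',q[m][:,0].min().round(1),q[m][:,0].max().round(1),'y',q[m][:,1].min().round(1),q[m][:,1].max().round(1))
for a in range(-20,20,4):
    k=m&(q[...,1]>=a)&(q[...,1]<a+4)
    if k.any(): print('y',a,np.sort(q[k][:,0]).round(0).astype(int).tolist())
for sg in(-1,1):
    k=(im>200)&(sg*q[...,1]>20)&(sg*q[...,1]<33)&(abs(q3[...,2]-6)<2)&(q[...,0]>-30)&(q[...,0]<70)
    p=np.polyfit(q[k][:,0],q[k][:,1],1); print('rib',sg,k.sum(),np.percentile(q[k][:,1],[5,50,95]).round(1),'slope deg',np.degrees(p[0]).round(2))
E
python3 pl.py
```

```text
clip px 106 x 12.5 51.0 y -15.6 19.3
y -16 [19, 23, 25, 26, 27, 29, 31, 33, 36, 37, 39, 42]
y -12 [14, 15, 17, 18, 20, 21, 24, 26, 30, 32, 35, 37, 38, 41, 43, 44]
y -8 [13, 15, 19, 35, 36, 39, 40, 41, 42]
y -4 [36, 37, 39, 40, 43, 45, 48, 51]
y 0 [34, 35, 38, 40, 41, 43, 44, 46, 47, 49, 50]
y 4 [33, 35, 37, 38, 39, 41, 44, 45, 47, 50, 51]
y 8 [14, 16, 19, 34, 37, 39, 40, 42, 43]
y 12 [12, 14, 15, 17, 20, 21, 26, 29, 32, 35, 36, 37, 38, 41, 43]
y 16 [15, 16, 19, 21, 22, 24, 25, 27, 30, 31, 33, 36, 38, 39, 42]
rib -1 76 [-29.2 -25.5 -22.1] slope deg 1.02
rib 1 75 [23.6 26.7 30.6] slope deg 1.58
```

step_arm:
  motion:
    - {"dx":0,"dy":0,"dz":0.35,"twist":0,"claw":-1}
    - {"dx":0,"dy":0,"dz":0.7,"twist":0,"claw":-1}
    - {"dx":0,"dy":0,"dz":1,"twist":0,"claw":-1}
    - {"dx":0,"dy":0,"dz":1,"twist":0,"claw":-1}

```text
time: 12.85
tool_pos: [0.4923, -0.0698, 0.1994]
eef_rot: [[-0.005, 0.916, -0.402], [-0.001, -0.402, -0.916], [-1.0, -0.004, 0.003]]
ft_force: [0.6, -0.1, -1.7]
opening: 0.238
```

step_arm:
  motion:
    - {"dx":0,"dy":0,"dz":0.35,"twist":-0.005,"claw":-1}
    - {"dx":0,"dy":0,"dz":0.7,"twist":-0.005,"claw":-1}
    - {"dx":0,"dy":0,"dz":1,"twist":-0.005,"claw":-1}
    - {"dx":0,"dy":0,"dz":1,"twist":-0.005,"claw":-1}
    - {"dx":0,"dy":0,"dz":1,"twist":-0.005,"claw":-1}
    - {"dx":0,"dy":0,"dz":1,"twist":-0.005,"claw":-1}

```text
time: 13.35
tool_pos: [0.455, -0.157, 0.2004]
eef_rot: [[-0.002, 0.923, -0.385], [0.002, -0.385, -0.923], [-1.0, -0.002, -0.001]]
ft_force: [0.4, 0.5, -1.7]
opening: 0.24
```

```bash
python3 -c "
from tilt import *
c=ang(); cv2.imwrite('pics/w5.png',c['pixels'][...,::-1])
print(robot.state()['tool_pos'],robot.state()['eef_rot'].round(3).tolist())"
```

```text
T [ 0.455  -0.157   0.2004] ft [ 0.4  0.5 -1.7] tilt 28.94 resid 0.7 tip top (z,x,y mid) -92.4 19.3 -0.0
[ 0.45523981 -0.15671568  0.20065524] [[-0.001, 0.923, -0.384], [0.002, -0.384, -0.923], [-1.0, -0.002, -0.001]]
```

View pics/w5.png

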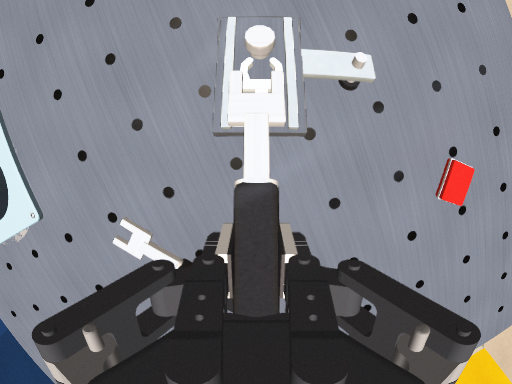

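The fork lines up with the lane: prongs at about (257,90), clip at (262,70), shaft head at (260,42), ribs at columns 229 and 292. I'll get the offsets in tool axes.

```bash
python3 - <<'E'
from f import *
s=robot.state(); T=s['tool_pos']; R=s['eef_rot']; c=dict(np.load('wrist.npz')); q=(wp(c)-T)@R*1000; im=c['pixels'].min(2)
for v in (20,30,36,42,48,56,64,72,80,90,100,110,120,128):
    r=[]; 
    u=np.where(im[v,215:305]>200)[0]+215
    for g in np.split(u,np.where(np.diff(u)>1)[0]+1):
        if len(g)>2: 
            a,b=q[v,g[1]],q[v,g[-2]]; r.append((int(g[0]),int(g[-1]),a.round(0).astype(int).tolist(),b.round(0).astype(int).tolist()))
    print(v,r)
# plate plane fit in tool axes
k=(abs(q[...,1])>3)&(abs(q[...,1])<21)&(im<200)&(q[...,2]<-90)&(q[...,2]>-215)&(q[...,0]>40)&(q[...,0]<120)
A=q[k]; 
for _ in range(6):
    M=np.c_[A[:,1:],np.ones(len(A))]; p=np.linalg.lstsq(M,A[:,0],rcond=None)[0]; r=A[:,0]-M@p; A=A[abs(r)<max(1.5,np.std(r)*1.5)]
print('plate x = a*y+b*z+c',p.round(3),len(A),'tilt',np.degrees(np.arctan(p[1])),np.std(r).round(2))
E
```

```text
20 [(228, 235, [111, -25, -154], [110, -20, -153]), (284, 291, [111, 28, -154], [110, 32, -154])]
30 [(227, 234, [104, -25, -142], [105, -21, -142]), (247, 272, [83, -6, -136], [83, 13, -136]), (284, 291, [106, 27, -142], [105, 32, -142])]
36 [(226, 233, [102, -26, -135], [102, -21, -135]), (245, 274, [79, -8, -129], [80, 14, -130]), (285, 292, [102, 28, -135], [103, 32, -136])]
42 [(226, 233, [98, -26, -129], [98, -21, -129]), (248, 271, [77, -5, -124], [78, 12, -124]), (285, 293, [98, 27, -129], [97, 32, -129])]
48 [(226, 233, [95, -25, -122], [95, -21, -122]), (286, 293, [94, 28, -122], [95, 32, -123])]
56 [(225, 233, [92, -26, -114], [92, -21, -114]), (286, 293, [91, 27, -114], [91, 32, -114]), (302, 304, [113, 45, -119], [113, 45, -119])]
64 [(224, 232, [87, -26, -107], [86, -21, -106]), (241, 249, [86, -12, -106], [86, -6, -106]), (272, 281, [87, 15, -106], [86, 21, -106]), (286, 294, [87, 27, -106], [87, 32, -107])]
72 [(224, 247, [83, -26, -99], [81, -8, -98]), (271, 282, [20, 10, -91], [18, 16, -91]), (287, 295, [83, 27, -99], [83, 32, -99])]
80 [(223, 241, [80, -26, -92], [18, -10, -86]), (243, 283, [78, -10, -91], [18, 16, -86]), (287, 295, [79, 27, -92], [79, 32, -92])]
90 [(223, 241, [74, -26, -83], [14, -10, -79]), (243, 269, [76, -10, -83], [77, 10, -83]), (272, 283, [11, 10, -79], [13, 16, -79]), (288, 296, [74, 27, -83], [74, 32, -83])]
100 [(222, 284, [70, -26, -75], [11, 16, -73]), (288, 296, [70, 27, -75], [71, 32, -75])]
110 [(222, 284, [68, -26, -66], [6, 16, -67]), (288, 297, [67, 26, -66], [67, 32, -67])]
120 [(221, 285, [62, -26, -59], [2, 16, -61]), (289, 297, [62, 27, -59], [61, 31, -59])]
128 [(244, 268, [-2, -6, -57], [-3, 6, -57])]
plate x = a*y+b*z+c [-1.0000e-03 -5.1200e-01  3.9043e+01] 1187 tilt -27.094131379702063 0.61
```

step_arm:
  motion:
    - {"dx":0,"dy":0.035,"dz":0.237,"twist":0,"claw":-1}
    - {"dx":0,"dy":0.035,"dz":0.237,"twist":0,"claw":-1}
    - {"dx":0.2,"dy":0.035,"dz":0.237,"twist":0,"claw":-1}
    - {"dx":0.35,"dy":0.035,"dz":0.237,"twist":0,"claw":-1}
    - {"dx":0.39,"dy":0.035,"dz":0.237,"twist":0,"claw":-1}
    - {"dx":0.41,"dy":0.035,"dz":0.245,"twist":0,"claw":-1}
    - {"dx":0.43,"dy":0.035,"dz":0.255,"twist":0,"claw":-1}
    - {"dx":0.43,"dy":0.035,"dz":0.255,"twist":0,"claw":-1}

```text
time: 14.07
tool_pos: [0.4491, -0.1826, 0.1589]
eef_rot: [[0.0, 0.923, -0.384], [-0.0, -0.384, -0.923], [-1.0, 0.001, 0.0]]
ft_force: [-0.7, -0.1, -1.0]
opening: 0.233
```

```bash
cat > rel.py <<'E'
from tilt import *
c=ang(); s=robot.state(); q=(wp(c)-s['tool_pos'])@s['eef_rot']*1000; im=c['pixels'].min(2)
k=(abs(q[...,1])<21)&(im<200)&(q[...,2]<-45)&(q[...,2]>-215)&(q[...,0]>0)&(q[...,0]<110); A=q[k]
A=A[abs(A[:,0]+.512*A[:,2]-np.median((A[:,0]+.512*A[:,2])))<6]
for _ in range(6):
    r=A[:,0]+.512*A[:,2]; m=np.median(r); A=A[abs(r-m)<2]
print('plate c',m.round(2),len(A))
E
python3 rel.py; python3 - <<'E'
from f import *
c=dict(np.load('wrist.npz')); cv2.imwrite('pics/w6.png',cv2.resize(c['pixels'][0:190,160:360,::-1],None,fx=3,fy=3,interpolation=cv2.INTER_CUBIC))
E
```

```text
T [ 0.4491 -0.1826  0.1589] ft [-0.7 -0.1 -1. ] tilt 28.56 resid 0.68 tip top (z,x,y mid) -124.9 38.9 0.0
plate c -16.07 3149
```

View pics/w6.png

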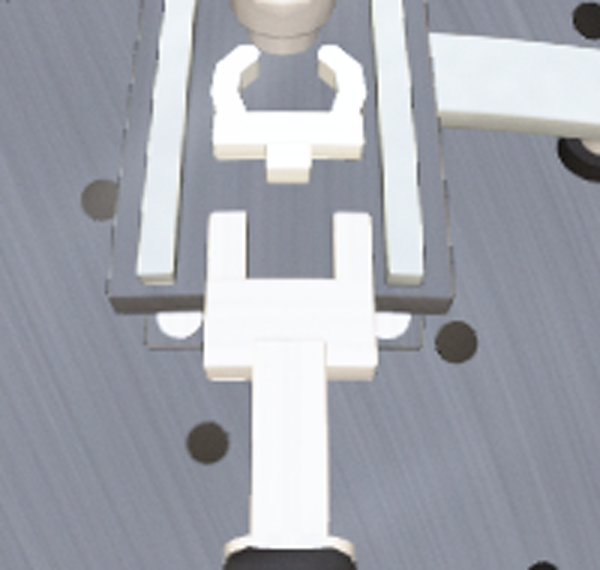

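The prongs straddle the tab line and the tips are about 3 mm above the plate, 20 mm uphill of the clip's back. Now I'll slide down the slope.

step_arm:
  motion:
    - {"dx":0.03,"dy":0,"dz":-0.03,"twist":0,"claw":-1}
    - {"dx":0.055,"dy":0,"dz":-0.08,"twist":0,"claw":-1}
    - {"dx":0.086,"dy":0,"dz":-0.135,"twist":0,"claw":-1}
    - {"dx":0.1,"dy":0,"dz":-0.162,"twist":0,"claw":-1}
    - {"dx":0.114,"dy":0,"dz":-0.189,"twist":0,"claw":-1}
    - {"dx":0.127,"dy":0,"dz":-0.215,"twist":0,"claw":-1}
    - {"dx":0.137,"dy":0,"dz":-0.233,"twist":0,"claw":-1}
    - {"dx":0.141,"dy":0,"dz":-0.242,"twist":0,"claw":-1}
    - {"dx":0.141,"dy":0,"dz":-0.242,"twist":0,"claw":-1}
  squeeze: 110

```text
time: 14.87
tool_pos: [0.458, -0.1603, 0.1443]
eef_rot: [[-0.0, 0.923, -0.384], [-0.0, -0.384, -0.923], [-1.0, -0.0, 0.0]]
ft_force: [0.5, 0.3, -0.7]
opening: 0.232
```

```bash
python3 rel.py; python3 - <<'E'
from f import *
c=dict(np.load('wrist.npz')); cv2.imwrite('pics/w7.png',cv2.resize(c['pixels'][0:190,160:360,::-1],None,fx=3,fy=3,interpolation=cv2.INTER_CUBIC))
E
```

```text
T [ 0.458  -0.1603  0.1443] ft [ 0.5  0.3 -0.7] tilt 28.77 resid 0.63 tip top (z,x,y mid) -124.5 31.2 0.0
plate c -18.44 3073
```

View pics/w7.png

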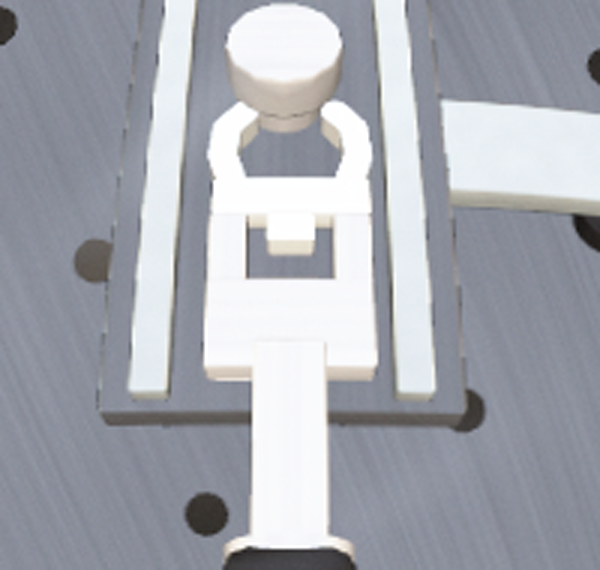

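The prongs sit on the clip's back either side of the tab, with the jaws just at the neck. Now the snap push.

step_arm:
  motion:
    - {"dx":0.01,"dy":0,"dz":-0.018,"twist":0,"claw":-1}
    - {"dx":0.02,"dy":0,"dz":-0.036,"twist":0,"claw":-1}
    - {"dx":0.028,"dy":0,"dz":-0.054,"twist":0,"claw":-1}
    - {"dx":0.037,"dy":0,"dz":-0.072,"twist":0,"claw":-1}
    - {"dx":0.046,"dy":0,"dz":-0.09,"twist":0,"claw":-1}
    - {"dx":0.055,"dy":0,"dz":-0.108,"twist":0,"claw":-1}
    - {"dx":0.064,"dy":0,"dz":-0.126,"twist":0,"claw":-1}
    - {"dx":0.073,"dy":0,"dz":-0.143,"twist":0,"claw":-1}
    - {"dx":0.073,"dy":0,"dz":-0.143,"twist":0,"claw":-1}
    - {"dx":0.073,"dy":0,"dz":-0.143,"twist":0,"claw":-1}

```text
time: 15.75
tool_pos: [0.4636, -0.1468, 0.1368]
eef_rot: [[-0.0, 0.923, -0.384], [0.001, -0.384, -0.923], [-1.0, -0.0, -0.0]]
ft_force: [-0.4, 0.1, -1.4]
opening: 0.234
```

```bash
python3 rel.py; python3 - <<'E'
from f import *
c=dict(np.load('wrist.npz')); cv2.imwrite('pics/w8.png',cv2.resize(c['pixels'][0:190,160:360,::-1],None,fx=3,fy=3,interpolation=cv2.INTER_CUBIC))
E
```

```text
T [ 0.4636 -0.1468  0.1368] ft [-0.4  0.1 -1.4] tilt 28.63 resid 0.7 tip top (z,x,y mid) -119.1 33.9 0.0
plate c -18.46 3143
```

View pics/w8.png

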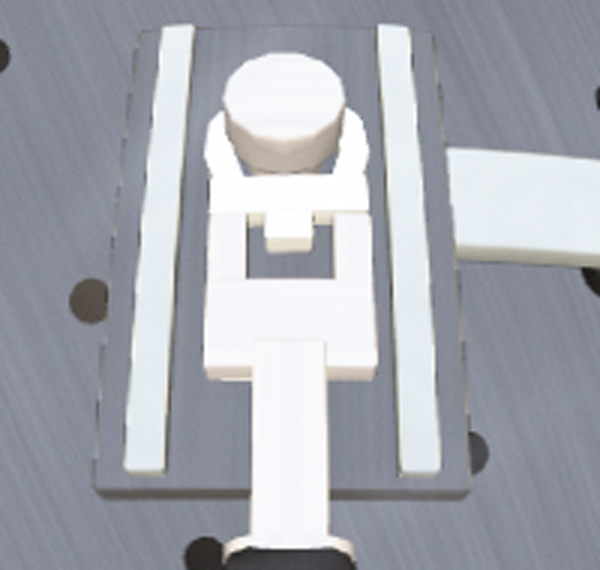

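The clip now wraps the neck and the load has dropped to zero. I'll measure its seating.

```bash
cat > seat.py <<'E'
from f import *
s=robot.state(); c=cap('wrist'); q=(wp(c)-s['tool_pos'])@s['eef_rot']*1000; im=c['pixels'].min(2)
C=np.median((q[...,0]+.512*q[...,2])[(abs(q[...,1])<21)&(im<180)&(q[...,2]<-95)&(q[...,2]>-190)&(abs(q[...,0]+.512*q[...,2]+18.5-globals().get('off',0))<4)])
S,K=.456,.89
n=-(q[...,0]+.512*q[...,2]-C)*K; p=-q[...,0]*S+q[...,2]*K   # height above plate, uphill coord
h=(n>20)&(n<26)&(abs(q[...,1])<16)&(q[...,2]<-90)&(im>150); H=p[h]; yc=q[...,1][h]
hc=(H.min()+H.max())/2; print('C',C,'head',h.sum(),np.ptp(H).round(1),'centre p',hc.round(1),'y',((yc.max()+yc.min())/2).round(1))
m=(n>5)&(n<9)&(im>190)&(abs(q[...,1])<19)&(p>hc)&(p<hc+40)
for a in range(-18,18,4):
    k=m&(q[...,1]>=a)&(q[...,1]<a+4)
    if k.any(): print(a,k.sum(),'p-hc',(np.percentile(p[k],[2,98])-hc).round(1),'n',np.median(n[k]).round(1))
E
python3 seat.py
```

```text
C -18.555018243619315 head 983 26.2 centre p -112.7 y -1.0
-18 200 p-hc [ 0.9 38.4] n 7.4
-14 278 p-hc [ 2.6 39.4] n 7.7
-10 130 p-hc [11.  39.8] n 7.3
-6 127 p-hc [11.  39.3] n 6.9
-2 146 p-hc [10.4 39.2] n 6.9
2 150 p-hc [10.1 39.6] n 6.9
6 122 p-hc [10.  39.7] n 7.0
10 274 p-hc [ 1.5 38.6] n 7.6
14 230 p-hc [ 1.2 39.2] n 7.5
```

step_arm:
  motion:
    - {"dx":-0.08,"dy":0,"dz":0.13,"twist":0,"claw":-1}
    - {"dx":-0.17,"dy":0,"dz":0.27,"twist":0,"claw":-1}
    - {"dx":-0.35,"dy":0,"dz":0.5,"twist":0,"claw":-1}
    - {"dx":-0.5,"dy":0,"dz":0.6,"twist":0,"claw":-1}
    - {"dx":-0.5,"dy":0,"dz":0.6,"twist":0,"claw":-1}
    - {"dx":-0.5,"dy":0,"dz":0.6,"twist":0,"claw":-1}

```text
time: 16.35
tool_pos: [0.4408, -0.2031, 0.1875]
eef_rot: [[0.002, 0.923, -0.386], [-0.001, -0.386, -0.923], [-1.0, 0.002, 0.0]]
ft_force: [-0.2, 1.0, -1.9]
opening: 0.234
```

```bash
python3 - <<'E'
off=0
src=open('seat.py').read()
from h import *
s=robot.state(); print(s['tool_pos'],s['ft_force'].round(1))
# plane constant shifts by -(dx) -.512*dz vs pose at z=.1368
d=(s['tool_pos']-np.array([.4636,-.1468,.1368]))@s['eef_rot']*1000
off=-d[0]-.512*d[2]; print('off',off.round(1))
exec(src.replace("globals().get('off',0)","off"))
cv2.imwrite('pics/w9.png',cv2.resize(c['pixels'][0:190,160:360,::-1],None,fx=3,fy=3,interpolation=cv2.INTER_CUBIC))
E
python3 pl.py top | head -12
```

```text
[ 0.44082368 -0.20312225  0.18752541] [-0.2  1.  -1.9]
off 19.6
C 1.134219743395029 head 68 3.5 centre p -90.4 y 0.2
clip px 78 x 0.1 26.8 y -15.8 18.2
y -16 [2, 3, 4, 5, 8, 10, 11, 13, 14, 16, 19]
y -12 [0, 7, 9, 12, 14, 15, 17, 18, 20]
y -8 [11, 12, 13, 15, 18, 19]
y -4 [11, 13, 14, 16, 17, 19, 22, 23, 25]
y 0 [10, 11, 12, 15, 17, 18, 21, 23, 24, 26, 27]
y 4 [10, 12, 13, 15, 16, 18, 20, 22]
y 8 [10, 11, 14, 16, 17, 19]
y 12 [0, 3, 4, 5, 6, 9, 11, 12, 14, 15, 17]
y 16 [1, 4, 8, 10, 13, 16, 19]
rib -1 78 [-29.2 -25.7 -22.4] slope deg 0.89
rib 1 77 [23.7 27.8 30.6] slope deg 1.45
```

The top view confirms it: the clip's back moved from x≈44 to about 19.5 mm, so its centre is within about 0.5 mm of home. Now I'll take the fork to free table at about (0.50, −0.30).

step_arm:
  motion:
    - {"dx":0,"dy":0.1,"dz":0.3,"twist":0,"claw":-1}
    - {"dx":0,"dy":0.3,"dz":0.6,"twist":0,"claw":-1}
    - {"dx":0,"dy":0.6,"dz":0.67,"twist":0,"claw":-1}
    - {"dx":0.2,"dy":0.92,"dz":0.67,"twist":0,"claw":-1}
    - {"dx":0.5,"dy":0.92,"dz":0.67,"twist":0,"claw":-1}
    - {"dx":0.8,"dy":0.92,"dz":0.67,"twist":0,"claw":-1}
    - {"dx":1,"dy":0.92,"dz":0.67,"twist":0,"claw":-1}
    - {"dx":1,"dy":0.92,"dz":0.67,"twist":0,"claw":-1}
    - {"dx":1,"dy":0.92,"dz":0.67,"twist":0,"claw":-1}

```text
time: 17.2
tool_pos: [0.4987, -0.2979, 0.0851]
eef_rot: [[-0.004, 0.924, -0.383], [0.003, -0.383, -0.924], [-1.0, -0.005, -0.002]]
ft_force: [0.8, 0.5, -0.9]
opening: 0.232
```

```bash
python3 - <<'E'
from tilt import *
c=ang(); s=robot.state(); P=wp(c); im=c['pixels']
k=(P[...,2]>.004)&(P[...,2]<.05); q=(P-s['tool_pos'])@s['eef_rot']
k&=(abs(q[...,1])<.14)&(q[...,2]>-.17)
n,l,st,ce=cv2.connectedComponentsWithStats(k.astype(np.uint8))
for i in range(1,n):
    if st[i,4]>60: print(st[i],P[l==i].min(0).round(3),P[l==i].max(0).round(3),im[l==i].mean(0).round())
E
```

```text
T [ 0.4987 -0.2979  0.0851] ft [ 0.8  0.5 -0.9] tilt 29.15 resid 0.68 tip top (z,x,y mid) -92.6 19.4 -0.0
[ 102    0  106   32 2407] [ 0.428 -0.146  0.004] [ 0.524 -0.089  0.02 ] [152. 153. 161.]
[108 244  42  38 852] [ 0.338 -0.329  0.004] [ 0.37  -0.299  0.037] [43. 40. 40.]
```

The landing area is clear: the stand's base ends at y = −0.146 and the nearest fork handle is beyond x = 0.37. Lowering now; the tips will touch first and level the fork.

step_arm:
  motion:
    - {"dx":0.3,"dy":0,"dz":0,"twist":0,"claw":-1}
    - {"dx":0.52,"dy":0,"dz":0,"twist":0,"claw":-1}
    - {"dx":0.56,"dy":0,"dz":0,"twist":0,"claw":-1}
    - {"dx":0.6,"dy":0,"dz":0,"twist":0,"claw":-1}
    - {"dx":0.64,"dy":0,"dz":0,"twist":0,"claw":-1}
    - {"dx":0.68,"dy":0,"dz":0,"twist":0,"claw":-1}
    - {"dx":0.72,"dy":0,"dz":0,"twist":0,"claw":-1}
    - {"dx":0.76,"dy":0,"dz":0,"twist":0,"claw":-1}
    - {"dx":0.8,"dy":0,"dz":0,"twist":0,"claw":-1}
    - {"dx":0.84,"dy":0,"dz":0,"twist":0,"claw":-1}
    - {"dx":0.84,"dy":0,"dz":0,"twist":0,"claw":-1}
  squeeze: 20

```text
time: 18.17
tool_pos: [0.5027, -0.3034, 0.0071]
eef_rot: [[0.007, 0.923, -0.385], [-0.007, -0.385, -0.923], [-1.0, 0.009, 0.003]]
ft_force: [0.3, -2.7, 6.4]
opening: 0.231
```

```bash
python3 -c "
from tilt import *
ang(); tilt()"
```

```text
T [ 0.5027 -0.3034  0.0071] ft [ 0.3 -2.7  6.4] tilt 16.78 resid 0.66 tip top (z,x,y mid) -125.0 6.6 -0.0
T [ 0.5027 -0.3032  0.0072] open 0.235 ft [ 0.1 -3.2  7.5] q [-42.  29.  96.  -0.  54. -19.]
-120 1157 [5.6 6.3 6.8] y -21.9 22.0 0.0
-110 1113 [-1.7  5.8  6.6] y -21.8 21.9 0.2
-100 1188 [-4.7 -3.1  6.1] y -22.0 22.0 0.38
-90 1225 [-8.3 -7.3 -6.4] y -21.7 22.0 0.83
-80 1317 [-13.  -10.9  -9.6] y -21.8 21.7 0.86
-70 1306 [-16.1 -14.3   5.6] y -21.8 21.9 0.38
-60 1292 [-19.2 -17.6   6.2] y -22.0 22.0 0.41
-50 1291 [-22.2 -20.6   6.3] y -21.7 22.0 0.42
-40 1903 [-42.  -40.  -24.1] y -22.0 21.9 0.26
-30 1437 [-44.7 -43.8 -42.5] y -22.0 22.0 0.0
-20 291 [-44.8 -43.9   6.5] y -21.8 21.8 0.0
```

Levelling as planned (17° left, forces low). I'll carry on down.

step_arm:
  motion:
    - {"dx":0.04,"dy":0,"dz":0,"twist":0,"claw":-1}
    - {"dx":0.08,"dy":0,"dz":0,"twist":0,"claw":-1}
    - {"dx":0.12,"dy":0,"dz":0,"twist":0,"claw":-1}
    - {"dx":0.15,"dy":0,"dz":0,"twist":0,"claw":-1}
    - {"dx":0.18,"dy":0,"dz":0,"twist":0,"claw":-1}
    - {"dx":0.2,"dy":0,"dz":0,"twist":0,"claw":-1}
    - {"dx":0.2,"dy":0,"dz":0,"twist":0,"claw":-1}
  squeeze: 20

```text
time: 18.85
tool_pos: [0.5025, -0.3027, -0.0132]
eef_rot: [[0.006, 0.923, -0.385], [-0.005, -0.385, -0.923], [-1.0, 0.008, 0.002]]
ft_force: [-0.8, -2.0, 7.8]
opening: 0.231
```

```bash
python3 -c "
from tilt import *
ang()"
```

```text
T [ 0.5025 -0.3027 -0.0132] ft [-0.8 -2.   7.8] tilt 5.96 resid 0.64 tip top (z,x,y mid) -113.3 -21.1 -0.0
```

step_arm:
  motion:
    - {"dx":0.03,"dy":0,"dz":0,"twist":0,"claw":-1}
    - {"dx":0.06,"dy":0,"dz":0,"twist":0,"claw":-1}
    - {"dx":0.06,"dy":0,"dz":0,"twist":0,"claw":-1}
    - {"dx":0.06,"dy":0,"dz":0,"twist":0,"claw":0}
    - {"dx":0.06,"dy":0,"dz":0,"twist":0,"claw":1}
    - {"dx":0.06,"dy":0,"dz":0,"twist":0,"claw":1}
    - {"dx":0.06,"dy":0,"dz":0,"twist":0,"claw":1}
    - {"dx":0.06,"dy":0,"dz":0,"twist":0,"claw":1}
    - {"dx":0.06,"dy":0,"dz":0,"twist":0,"claw":1}
    - {"dx":-0.1,"dy":0,"dz":0,"twist":0,"claw":1}
    - {"dx":-0.3,"dy":0,"dz":0,"twist":0,"claw":1}
    - {"dx":-0.6,"dy":0,"dz":0,"twist":0,"claw":1}
    - {"dx":-1,"dy":0,"dz":0,"twist":0,"claw":1}
    - {"dx":-1,"dy":0,"dz":0,"twist":0,"claw":1}

```text
time: 20.07
tool_pos: [0.5033, -0.3029, 0.0905]
eef_rot: [[0.009, 0.923, -0.384], [-0.008, -0.384, -0.923], [-1.0, 0.011, 0.004]]
ft_force: [1.7, -0.3, 0.6]
opening: 1.004
```

step_arm:
  motion:
    - {"dx":-0.5,"dy":0,"dz":0,"twist":0,"claw":1}
    - {"dx":-1,"dy":0,"dz":0,"twist":0,"claw":1}
    - {"dx":-1,"dy":0,"dz":0,"twist":0,"claw":1}
    - {"dx":-1,"dy":0,"dz":0,"twist":0,"claw":1}
    - {"dx":-1,"dy":0,"dz":0,"twist":0,"claw":1}

```text
time: 20.48
tool_pos: [0.5001, -0.3002, 0.1841]
eef_rot: [[0.002, 0.923, -0.384], [-0.002, -0.384, -0.923], [-1.0, 0.003, 0.001]]
ft_force: [0.1, 0.7, -0.9]
opening: 1.003
```

```bash
python3 - <<'E'
from f import *
s=robot.state(); print(s['time'],s['tool_pos'].round(3),s['ft_force'].round(1),s['opening'])
c=cap('wrist'); P=wp(c); k=(P[...,2]>.004)&(P[...,2]<.05)
q=(P-s['tool_pos'])@s['eef_rot']; k&=(abs(q[...,1])<.05)&(q[...,2]>-.135)&(q[...,2]<.08)
H=P[k&(P[...,2]>.018)]; print('fork',P[k].min(0).round(3),P[k].max(0).round(3),'handle visible',H.mean(0).round(3),np.percentile(H[:,2],[5,50,95]).round(4))
t=cap('scene'); cv2.imwrite('pics/s9.png',cv2.resize(t['pixels'][...,::-1],(800,600)))
E
python3 pl.py top | head -11
```

```text
20.4833 [ 0.5   -0.3    0.184] [ 0.1  0.7 -0.9] 1.0034529989676972
fork [ 0.474 -0.353  0.005] [ 0.562 -0.191  0.028] handle visible [ 0.501 -0.306  0.025] [0.0233 0.0256 0.0271]
clip px 77 x 0.1 27.9 y -15.8 18.2
y -16 [2, 3, 5, 8, 10, 11, 13, 14, 16, 19]
y -12 [3, 9, 12, 14, 15, 17, 18, 20]
y -8 [11, 12, 13, 15, 18, 19]
y -4 [11, 13, 14, 16, 17, 19, 22, 23, 25, 28]
y 0 [11, 12, 15, 17, 18, 21, 23, 24, 26, 27]
y 4 [10, 12, 13, 15, 16, 18, 20, 21, 22, 25]
y 8 [10, 11, 14, 16, 17, 19]
y 12 [0, 3, 5, 6, 9, 11, 12, 14, 15, 17]
y 16 [1, 4, 8, 10, 13, 16, 19]
rib -1 75 [-29.4 -25.3 -22.6] slope deg 0.82
```

View pics/s9.png

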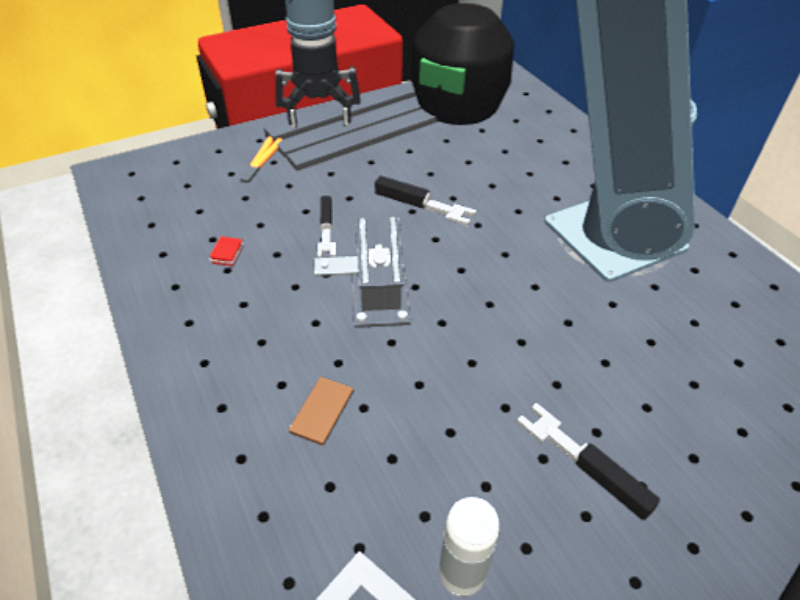

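The fork lies flat and released at about (325,225). The clip is on the shaft at (379,255), and the can, coupon and magnet are at their first-picture positions. Handing in.

```bash
python3 -c "
from workcell import robot
print(robot.job_done())"
```

```text
the job is handed in; nothing more can be done
None
```

The clip is snapped into the groove and the fork tool is back on the table, released. The job was handed in at about 20.5 s and no verdict was returned.

**What I did**
- **Tilting the fork:** I picked up the smallest fork. The tool can't tilt, so I pressed the rear of the handle on the lower part of the plate until the fork sat at about 28.7° in the grip.
- **Pushing the clip:** I pushed it down the lane with the prongs either side of the tab. Then I laid the fork flat on open table beyond the stand.

**Last checks**
- **Clip:** in the top view its back went from about 44 mm to about 19.5 mm uphill of the shaft. That puts its centre about 0.5 mm from home, and the force on the arm was back to zero. I did not measure its squareness to the shaft separately.
- **Fork:** it lies flat, with the handle top at 25.6 mm, so the grip point is about 13 mm up. It is about 0.25 m from the shaft.
- **Bystanders and gripper:** the can, coupon and magnet are at the same pixels as in the first picture. The gripper is open and about 0.2 m above the table.

**What failed or disagreed**
- **First grasp missed:** the closed finger ends are about 30 mm short of the reported TCP, as both cameras showed. I allowed for that from then on.
- **First tilt sprang back:** it settled at about 24.5°, so I pressed a second time.
- **Seating check:** the wrist-depth check of the clip was spoiled by the fork being in view, so the seating figure comes from the top camera alone.
- **Grip position:** top and wrist views differed by about 7 mm along the fork, and I used the wrist value.

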